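Put the clamp rings on the tilting sizing cone and lean it out for display

TASK

Stand the tilting sizing cone upright (its crank moves it), let go and see that it stays. Then, with the cone upright, slide every clamp ring that is on the bench down it until each lies flat on the step of its size. Last, lean the loaded cone towards the customers until it is parallel with the brass pointer, let go and check that it holds there with all the rings in place; do not shift the pointer or knock over the glass valves.

Things in the scene. Friction and masses are not known exactly. Their poses are not given: they have to be found in the camera images.
- stand: dark steel tilting stand screwed to the bench, 130 x 190 x 54 mm, in a different place and turned differently each time. Origin at the centre of its underside; its x points away from the robot towards the customers' side, its y to the left along the hinge axis, z up. The hinge axis runs along y, 42 mm above the bench. Two cheeks 6 mm thick at y = -56 and +56 mm carry it, 54 mm high. Never moves.
- tilt (a joint): lean of the stand's aluminium cone and of the crank handle fixed to it, rad: 0 = cone upright, positive = leaning away from the robot along the stand's +x (customers' side), negative = leaning back to the robot; range -0.9 to 0.9. A stiff friction hinge (0.7 N m, about 7 N across the crank at its grip) that stays where it is left. It starts leaning back 0.35 to 0.75.
- head_pivot (a point): point on the hinge axis in the middle of the tilting head; its z axis is the cone's axis and leans with it, its y is the hinge axis. From it along z: round flange of radius 38 mm with its top at 16 mm, then four steps each 17 mm high and slightly tapered: diameter 46 narrowing to 43.5 mm, 37 to 34.5, 28 to 25.5, and the top one 19 to 15 with a blunt tip, the tip at 88 mm. The step where a ring of a size stops is a flat ledge, marked by a black line below it.
- crank_grip (a point): middle of the crank handle's black round grip, 16 mm in diameter and 62 mm long, which runs parallel to the hinge axis to the stand's -y side, 100 mm from the axis (110 mm across from head_pivot). The steel crank arm, 12 x 8 mm, is at its inner end, 33 mm from this point on the +y side; the rest of the grip is clear. Being round it can turn in a grip.
- pointer (a joint): lean of the brass index pointer on the stand's +y side, same hinge axis, zero and sign as joint tilt; it shows how far the cone shall finally lean: 0.3 to 0.6 rad. Not to be moved.
- pointer_tip (a point): tip of that brass pointer, a flat blade 9 mm wide and 3 mm thick in front of a white half-hidden scale disc, 68 mm to the stand's +y side and 80 mm from the hinge axis; its z axis runs along the blade from the axis to the tip.
- ring_xl: plain steel clamp ring, bore 48 mm, outside diameter 60 mm, 14 mm high; origin at its centre, z along its axis (either way up is the same). Lies flat on the bench at the start, or is absent. Its place is the lowest step of the cone, where it stops flat on the ledge. It does not pass over the next smaller ring once that is on the cone, so the largest goes first.
- seat_xl (a point): where the centre of ring_xl is when it is fully down on its step: on the cone's axis, 23 mm from head_pivot.
- ring_l: plain steel clamp ring, bore 39 mm, outside diameter 51 mm, 14 mm high; origin at its centre, z along its axis (either way up is the same). Lies flat on the bench at the start, or is absent. Its place is the second step of the cone, where it stops flat on the ledge. It does not pass over the next smaller ring once that is on the cone, so the largest goes first.
- seat_l (a point): where the centre of ring_l is when it is fully down on its step: on the cone's axis, 40 mm from head_pivot.
- ring_m: plain steel clamp ring, bore 30 mm, outside diameter 42 mm, 14 mm high; origin at its centre, z along its axis (either way up is the same). Lies flat on the bench at the start, or is absent. Its place is the third step of the cone, where it stops flat on the ledge. It does not pass over the next smaller ring once that is on the cone, so the largest goes first.
- seat_m (a point): where the centre of ring_m is when it is fully down on its step: on the cone's axis, 57 mm from head_pivot.
- ring_s: plain steel clamp ring, bore 21 mm, outside diameter 33 mm, 14 mm high; origin at its centre, z along its axis (either way up is the same). Lies flat on the bench at the start, or is absent. Its place is the top step of the cone, where it stops flat on the ledge. It does not pass over the next smaller ring once that is on the cone, so the largest goes first.
- seat_s (a point): where the centre of ring_s is when it is fully down on its step: on the cone's axis, 74 mm from head_pivot.
- valve_a: glass radio valve standing upright on its black base, 34 mm in diameter, 75 mm tall; origin at the centre of its underside. A bystander, to stay standing.
- valve_b: smaller glass radio valve standing upright, 30 mm in diameter, 60 mm tall; origin at the centre of its underside. A bystander, to stay standing.

How it is judged:
On the way, in this order (a step that is already met when the one before it is completed fails the run):
1. the cone stands upright (within 0.08 rad) by itself, let go (value of joint tilt between -0.08 and 0.08 rad and contact force between the fingers and tilt below 0.3 N), for 0.5 s.
2. every ring present lies on the step of its size, the cone still upright (within 0.15 rad) (distance between ring_xl and seat_xl below 0.006 m and angle between the z axis of each of ring_xl, ring_l, ring_m, ring_s and the z axis of head_pivot, either way round below 0.15 rad and distance between ring_l and seat_l below 0.006 m and distance between ring_m and seat_m below 0.006 m and distance between ring_s and seat_s below 0.006 m and value of joint tilt between -0.15 and 0.15 rad), for 0.2 s.
At the end, for the whole second after the job is handed in: the cone leans parallel with the brass pointer within 0.1 rad, holding still and let go, and every ring present lies on the step of its size (centre within 6 mm of its seat, flat within 0.15 rad) (distance between ring_xl and seat_xl below 0.006 m and angle between the z axis of each of ring_xl, ring_l, ring_m, ring_s and the z axis of head_pivot, either way round below 0.15 rad and distance between ring_l and seat_l below 0.006 m and distance between ring_m and seat_m below 0.006 m and distance between ring_s and seat_s below 0.006 m and angle between the z axis of head_pivot and the z axis of pointer_tip, either way round below 0.1 rad and value of joint tilt above 0.15 rad and velocity of joint tilt between -0.02 and 0.02 rad/s and contact force between the fingers and tilt below 0.3 N); the robot touches nothing.
It fails at once if the brass pointer is shifted by more than 6 mm at its tip (distance of pointer_tip from where it was at the start of the episode above 0.006 m).
It fails at once if a glass valve is knocked over (angle between any of valve_a, valve_b's own z axis and vertical above 0.6 rad).
Of ring_xl, ring_l, ring_m, ring_s only 2 to 4 are there at a start; the rules pass over those that are not, and their reading is None.
At some moment in a run one of ring_xl, ring_l, ring_m, ring_s may be knocked a few centimetres aside while the robot is not near it.
Once in a run the grip may slacken for a moment while it holds something.
It also fails if it takes over 210 s, if anything falls off the work surface, if the arm or the gripper's body presses on something with over 40 N, if the wrist force passes 120 N, or if a joint passes its speed limit or range.

ROBOT

A 6-joint arm with a two-finger parallel gripper is mounted at the origin on the work surface. World frame = base frame: x ahead of the robot, y to its left, z up, the work surface at z = 0. Lengths are in m, angles in rad, forces in N, time in s.
With the tool pointing down it reaches from about 0.3 to 0.75 m from the base axis. Payload 8.5 kg.
Tool frame: the origin (TCP) lies midway between the tips of the shut fingers; the grasp point (between the pads) lies 19 mm behind it; z points along the fingers, y is the line along which they close (so a half turn about z gives the same grasp; the last joint's range is limited). The gripper opens to 85 mm and grips with 20 to 120 N. Pads are 22 mm wide; open, the fingers measure 114 mm over their backs; the gripper's body (76 mm by 85 mm) begins 54 mm behind the grasp point. The pads swing forward as they close: fully open they stand 13 mm farther back than shut.
Start: joints at [-1.539, 0.381, 1.297, -0, 1.464, -0.215], TCP at [0.134, -0.533, 0.231] pointing down, gripper open.
Joint ranges: [-3.11, 3.11], [-0.89, 2.33], [0.22, 2.48], [-1.42, 4.56], [0.17, 2.85], [-2.88, 2.88]. Speed limits (rad/s): [2.39, 2.39, 3.14, 3.14, 3.14, 3.14].

INTERFACE

Orientations are given as a unit quaternion [w, x, y, z].
In Python, from station import * gives the robot as it stands. The module is installed in compiled form; this text tells all that it offers.
- The arm moves only by the shell command python3 -m pendant 'ROWS'. ROWS is JSON, a list of rows, each a list of 5 numbers: the shift along the tool's x, y, z in mm, then the turn about the tool's z in degrees, then the closure, from -1 (fully open) to 1 (shut). A call has 1 to 5 rows; each row is the pose to reach, as a shift and turn from the pose commanded when the call began, along the tool's axes at that moment; what a row does not reach only later rows make up. A row lasts 1/10 s, in which the tool goes at most 50 mm and 8.59 degrees, less where a joint would pass 70% of its speed; a pose out of reach is approached as far as the arm can. A call with a gripper value outside its range is refused whole. The fingers move at their own pace and stop on an object; the grip force is fixed at half the most. Time passes only in rows, so rows that repeat a pose let the fingers close. It gives the time, the measured TCP pose, the force, the opening and the grip force at its end, in the units of the state.
- get_obs(): the state, without advancing time (a new reading comes with each control period).
- capture(name): name is "scene" or "top"; returns the picture (420x560x3 uint8, red, green, blue); there is no depth.
- camera_model(name): a dict with "K" (3x3 intrinsics, pixels), "rvec" (rotation vector, rad) and "tvec" (3), from world to camera coordinates, as OpenCV has them. Camera axes: x right, y down, z forward; pixel columns grow to the right and rows downward; lengths in m; the calibration is good to about 2 mm. A picture is of the moment at which its call begins. camera_model takes no time and is no camera call.
- close_job(): hands the job in; it is judged then, once.
The state is a dict: "time_s": time; "joints": joint angles; "dq": joint speeds; "effort": joint torques, N m; "eef_pos": TCP position; "ee_rot": TCP orientation; "wrist_force": force on the tool from outside, world axes, zero at the start; "torque": the same for the moment, N m; "gripper_width": opening from 0.0 (shut) to 1.0 (fully open); "gripper_force": force on a finger pad.
Only numpy, scipy, OpenCV 4.12 (cv2) and the standard library are available. Lean on these libraries where they do the work, as an engineer would, in place of code of your own. Each camera call takes 0.05 s, during which the arm holds its last target. There are 200 camera calls.

## Working session

There is one attempt and no reset: what is moved stays moved. The work goes in short steps, Python scripts to look and compute and a shell command to move; the robot and the scene stay as the last step left them, time stands still between calls to the robot, and variables do not carry over. Pictures are saved under pics/ and viewed, at most 14 in all, crops included, and the job is handed in when it is done.

```bash
mkdir -p pics; cat > h.py <<'E'
from station import *
import numpy as np, cv2
from scipy.spatial.transform import Rotation as R
def cam(n):
    m=camera_model(n); Rm=cv2.Rodrigues(np.array(m["rvec"],float))[0]; return np.array(m["K"],float),Rm,np.array(m["tvec"],float).ravel()
def ray(n,uv):
    K,Rm,t=cam(n); d=Rm.T@np.linalg.solve(K,[uv[0],uv[1],1.]); return -Rm.T@t,d/np.linalg.norm(d)
def onz(n,uv,z):
    o,d=ray(n,uv); return o+d*(z-o[2])/d[2]
def proj(n,p):
    K,Rm,t=cam(n); q=K@(Rm@np.asarray(p,float)+t); return q[:2]/q[2]
def tri(uv1,uv2):
    A=[];b=[]
    for n,uv in(("scene",uv1),("top",uv2)):
        o,d=ray(n,uv);P=np.eye(3)-np.outer(d,d);A.append(P);b.append(P@o)
    return np.linalg.lstsq(np.vstack(A),np.hstack(b),rcond=None)[0]
def snap(n,f):
    im=capture(n); cv2.imwrite("pics/"+f,im[:,:,::-1]); return im
def tool(pw,rot=None):
    """shift in tool mm to reach world TCP pw"""
    o=get_obs(); q=o["ee_rot"]; Rt=R.from_quat([q[1],q[2],q[3],q[0]])
    return 1000*Rt.inv().apply(np.asarray(pw)-np.array(o["eef_pos"]))
E
python3 - <<'E'
from h import *
np.set_printoptions(precision=3,suppress=True)
for n in("scene","top"):
    snap(n,n+"0.png"); K,Rm,t=cam(n); print(n,K[0,0],"cam at",-Rm.T@t,"fwd",Rm[2])
o=get_obs();print(o)
E
```

```text
scene 479.9254100895872 cam at [ 1.15  -0.367  1.11 ] fwd [-0.528  0.291 -0.798]
top 432.64626726742665 cam at [0.259 0.018 1.304] fwd [ 0.21  -0.003 -0.978]
{'time_s': 0.1, 'joints': array([-1.539,  0.381,  1.298,  0.   ,  1.464, -0.215]), 'dq': array([-0.   , -0.001, -0.004,  0.   ,  0.   , -0.   ]), 'effort': array([  0.003, -44.922, -23.165,  -0.   ,   0.004,  -0.   ]), 'eef_pos': array([ 0.134, -0.533,  0.231]), 'ee_rot': array([-0.001,  0.992,  0.123,  0.   ]), 'wrist_force': array([ 0.055,  0.649, -0.041]), 'torque': array([ 0.005, -0.049, -0.011]), 'gripper_force': 0.0, 'gripper_width': 1.0017147278175298}
```

View pics/scene0.png

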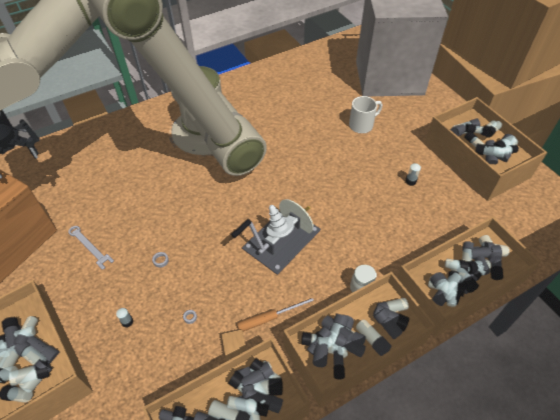

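View pics/top0.png

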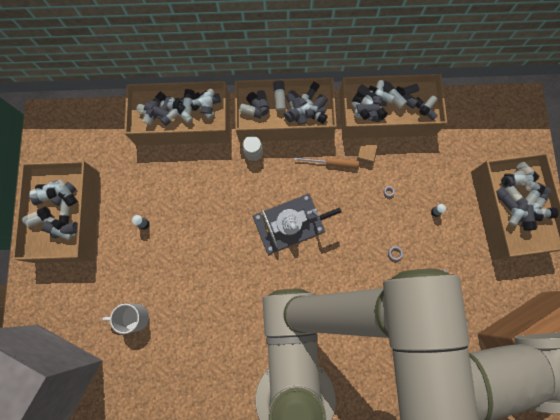

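The scene view shows the stand near (285,235) with its crank grip at (236,232), rings at (160,259) and (190,317), and valves at (124,317) and (413,175). In the top view the stand is at (290,222), the grip at (328,214), and the rings at (396,254) and (390,191). I'll zoom in on the stand.

```bash
python3 - <<'E'
from h import *
np.set_printoptions(precision=4,suppress=True)
s=cv2.imread("pics/scene0.png");t=cv2.imread("pics/top0.png")
a=cv2.resize(s[185:285,210:330],None,fx=5,fy=5,interpolation=cv2.INTER_CUBIC)[:,:600]
b=cv2.resize(t[185:265,240:350],None,fx=5.4,fy=5.4,interpolation=cv2.INTER_CUBIC)
cv2.imwrite("pics/c1.png",cv2.resize(a,(600,500))); cv2.imwrite("pics/c2.png",b)
# rings: grayish (low saturation) blobs within windows
for n,im,ws in(("scene",s,[(160,259),(190,317)]),("top",t,[(396,254),(390,191)])):
    hsv=cv2.cvtColor(im,cv2.COLOR_BGR2HSV)
    for (u,v) in ws:
        w=14; m=(hsv[v-w:v+w,u-w:u+w,1]<75).astype(np.uint8)
        c,_=cv2.findContours(m,cv2.RETR_EXTERNAL,cv2.CHAIN_APPROX_NONE); c=max(c,key=cv2.contourArea)+np.array([u-w,v-w])
        hull=cv2.convexHull(c)[:,0]
        P=np.array([onz(n,p,0.010) for p in hull]); (cx,cy),r=cv2.minEnclosingCircle(P[:,:2].astype(np.float32))
        print(n,(u,v),"c",cx,cy,"dia",2*r*1000, "area dia",2000*np.sqrt(cv2.contourArea(P[:,:2].astype(np.float32))/np.pi))
E
```

```text
scene (160, 259) c 0.4065294563770294 -0.31856223940849304 dia 49.03748631477356 area dia 45.047432363029046
scene (190, 317) c 0.5975356101989746 -0.3152313828468323 dia 37.439435720443726 area dia 34.321242836879456
top (396, 254) c 0.39942827820777893 -0.31638410687446594 dia 45.53432762622833 area dia 43.03993100304618
top (390, 191) c 0.5910922884941101 -0.31317055225372314 dia 36.38483211398125 area dia 33.49826203754537
```

View pics/c1.png

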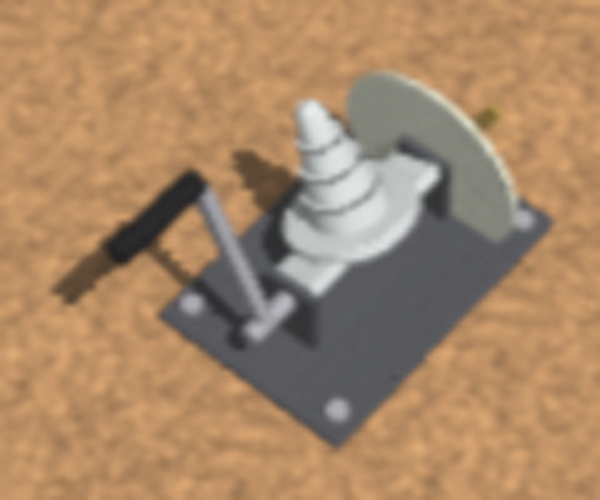

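View pics/c2.png

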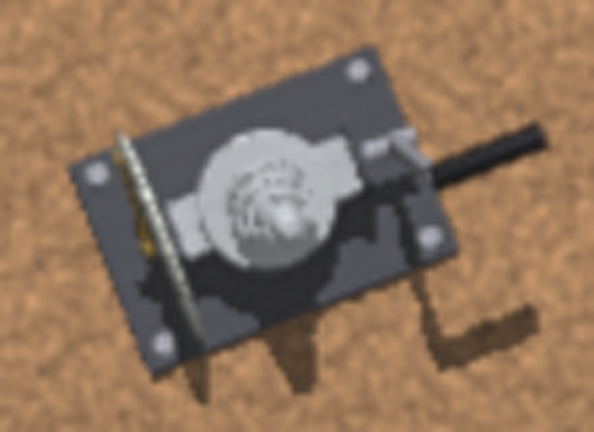

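Scene crop: the cone tip is at (309,105), the grip ends at (122,248) and (190,182), and the brass tip at (487,118). Top crop: the plate corners are at (70,168), (370,45), (458,250) and (155,378), and the grip ends at (540,135) and (440,178). The two rings look like M (42 mm) and S (33 mm).

```bash
python3 - <<'E'
from h import *
np.set_printoptions(precision=4,suppress=True)
S=lambda u,v:np.array([210+u/5,185+v/5]); T=lambda u,v:np.array([240+u/5.4,185+v/5.4])
C=[onz("top",T(*p),0.006) for p in[(70,168),(370,45),(458,250),(155,378)]]
Cs=[onz("scene",S(*p),0.006) for p in[(338,447),(553,220),(162,315)]]  # front-right, front-left, back-right
c=np.mean(C,0)
ex=(C[0]-C[3]+C[1]-C[2])[:2]; ey=(C[0]-C[1]+C[3]-C[2])[:2]
yaw1=np.arctan2(ex[1],ex[0]); yaw2=np.arctan2(-ey[0],ey[1])
print("centre",c,"yaw",yaw1,yaw2,"len",np.linalg.norm(ex)/2,np.linalg.norm(ey)/2)
print("scene corners",np.array(Cs),"centre",(Cs[1]+Cs[2])/2)
yaw=(yaw1+2*yaw2)/3
cc=((c+ (Cs[1]+Cs[2])/2)/2)[:2]
X=np.array([np.cos(yaw),np.sin(yaw),0]);Y=np.array([-X[1],X[0],0])
def loc(p): d=p-np.array([*cc,0.042]);return np.array([d@X,d@Y,d[2]])
go=tri(S(122,248),T(540,135)); gi=tri(S(190,182),T(440,178))
print("grip",go,gi,loc(go),loc(gi)); 
tip=tri(S(309,105),T(285,213)); print("tip",tip,loc(tip),np.arctan2(loc(tip)[0],loc(tip)[2]))
g=loc((go+gi)/2);print("crank ang",np.arctan2(g[0],g[2]),np.hypot(g[0],g[2]))
# pointer tip: plane y=68 in stand
o,d=ray("scene",S(487,118)); k=(68e-3-(o-np.array([*cc,.042]))@Y)/(d@Y); p=loc(o+k*d);print("ptr",p,np.arctan2(p[0],p[2]),np.hypot(p[0],p[2]))
for v in [(118,158)]:
    o,d=ray("top",T(*v)); k=(68e-3-(o-np.array([*cc,.042]))@Y)/(d@Y); p=loc(o+k*d);print("ptr",p,np.arctan2(p[0],p[2]),np.hypot(p[0],p[2]))
# valves, camera bias check
E
```

```text
centre [ 0.5002 -0.0014  0.006 ] yaw 0.3527695721084023 0.36515288010396685 len 0.12875811292499756 0.18510209825328586
scene corners [[ 0.6019 -0.0666  0.006 ]
 [ 0.536   0.1094  0.006 ]
 [ 0.4828 -0.1092  0.006 ]] centre [0.5094 0.0001 0.006 ]
grip [ 0.5119 -0.1402  0.1303] [ 0.4912 -0.0898  0.1264] [-0.0427 -0.1331  0.0883] [-0.0442 -0.0786  0.0844]
tip [ 0.476  -0.0108  0.1221] [-0.0306  0.0007  0.0801] -0.36461206587312317
crank ang -0.46589019145610916 0.0966974605751929
ptr [0.0352 0.068  0.0552] 0.5678997529054134 0.06544439258029532
ptr [0.0389 0.068  0.0364] 0.819678195173194 0.05327081656869573
```

```bash
cat > go.py <<'E'
import sys
from h import *
def yawof(o):
    q=o["ee_rot"]; M=R.from_quat([q[1],q[2],q[3],q[0]]).as_matrix(); return np.arctan2(M[1,0],M[0,0])
if __name__=="__main__":
    a=list(map(float,sys.argv[1:])); o=get_obs()
    print("t %.1f"%o["time_s"],"tcp",np.round(o["eef_pos"],4),"yaw %.3f"%yawof(o),"w %.3f"%o["gripper_width"],"shift mm",np.round(tool(a[:3]),1),"turn %.1f"%(-np.degrees((a[3]-yawof(o)+np.pi)%(2*np.pi)-np.pi) if len(a)>3 else 0))
E
python3 go.py 0.50 -0.115 0.2 1.935
```

```text
t 0.1 tcp [ 0.1344 -0.5331  0.2308] yaw 0.247 w 1.002 shift mm [ 456.7 -316.    31.3] turn -96.7
```

```bash
python3 -m pendant '[[38,-26,3,-8,-1],[76,-52,6,-16,-1],[114,-79,8,-24,-1],[152,-105,10,-32,-1],[190,-131,13,-40,-1]]'; python3 go.py 0.50 -0.115 0.2 1.935
```

```text
time_s: 0.6
eef_pos: [0.2874, -0.3582, 0.2181]
ee_rot: [-0.0, 0.889, 0.457, 0.0]
wrist_force: [1.1, -0.3, -0.6]
gripper_width: 1.003
gripper_force: 0.0
t 0.6 tcp [ 0.2874 -0.3582  0.2181] yaw 0.950 w 1.003 shift mm [321.5  31.5  18.2] turn -56.4
```

```bash
python3 -m pendant '[[46,5,3,-8,-1],[92,9,6,-16,-1],[138,14,9,-24,-1],[184,18,11,-32,-1],[230,23,13,-40,-1]]'; python3 go.py 0.50 -0.115 0.2 1.935
```

```text
time_s: 1.1
eef_pos: [0.4408, -0.1852, 0.2051]
ee_rot: [-0.0, 0.679, 0.734, -0.0]
wrist_force: [0.4, -0.5, -0.5]
gripper_width: 1.001
gripper_force: 0.0
t 1.1 tcp [ 0.4408 -0.1852  0.2051] yaw 1.649 w 1.001 shift mm [65.3 64.5  5.1] turn -16.4
```

```bash
python3 -m pendant '[[33,32,3,-8,-1],[65,64,5,-16,-1],[65,64,5,-16,-1],[65,64,5,-16,-1]]'; python3 go.py 0.50 -0.115 0.2 1.935; python3 - <<'E'
from h import *
a=snap("scene","s1.png");b=snap("top","t1.png")
o=get_obs();p=o["eef_pos"]; print(proj("scene",p),proj("top",p))
x=cv2.resize(a[165:285,190:350],None,fx=3.75,fy=3.75,interpolation=cv2.INTER_CUBIC)
y=cv2.resize(b[150:390,220:440],None,fx=2,fy=2)
out=np.zeros((480,800,3),np.uint8);x=cv2.resize(a[185:265,210:310],(480,384),interpolation=cv2.INTER_CUBIC)
f=np.zeros((600,800,3),np.uint8); f[:384,:480]=x; z=cv2.resize(b[185:265,240:350],(440,320),interpolation=cv2.INTER_CUBIC)
f[:320,480:]=z[:,:320]; 
f[384:,:288]=cv2.resize(a,(288,216)); f[384:,300:588]=cv2.resize(b,(288,216))
cv2.imwrite("pics/m1.png",f[:,:,::-1])
E
```

```text
time_s: 1.5
eef_pos: [0.4992, -0.1168, 0.1998]
ee_rot: [-0.001, 0.572, 0.82, -0.0]
wrist_force: [-0.8, -0.2, -0.2]
gripper_width: 1.0
gripper_force: 0.0
t 1.5 tcp [ 0.4992 -0.1168  0.1998] yaw 1.924 w 1.000 shift mm [ 1.4  1.4 -0.2] turn -0.7
[236.6345323  210.32419554] [334.07678099 209.13301475]
```

View pics/m1.png

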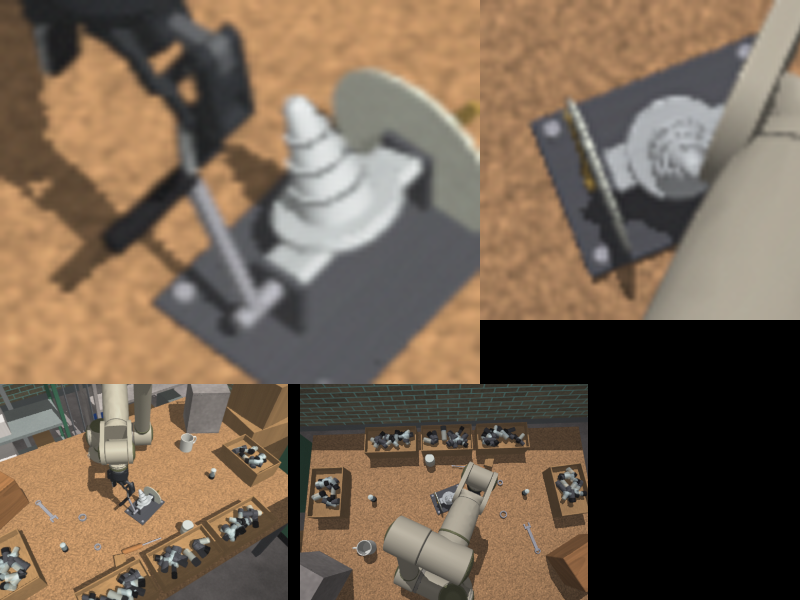

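The open fingers straddle the grip, seen in the scene crop at (60,55) and (222,140), and no other rings are visible. I'll lower and grip.

```bash
python3 -m pendant '[[0,2,40,0,-1],[0,2,75,0,-1],[0,2,90,0,-1],[0,2,90,0,-1],[0,2,90,0,-1]]' && python3 -m pendant '[[0,0,0,0,0],[0,0,0,0,1],[0,0,0,0,1],[0,0,0,0,1],[0,0,0,0,1]]'
```

```text
time_s: 2.1
eef_pos: [0.501, -0.1178, 0.1111]
ee_rot: [0.0, 0.573, 0.819, 0.0]
wrist_force: [0.3, -0.2, 0.3]
gripper_width: 0.998
gripper_force: 0.0
time_s: 2.6
eef_pos: [0.5017, -0.1166, 0.1105]
ee_rot: [0.001, 0.573, 0.82, 0.001]
wrist_force: [1.0, 2.0, 1.6]
gripper_width: 0.164
gripper_force: 58.4
```

```bash
python3 -m pendant '[[0,0,0,0,1],[0,0,0,0,1]]'; python3 - <<'E'
from h import *
a=snap("scene","s2.png")
f=cv2.resize(a[165:265,200:330],(780,600),interpolation=cv2.INTER_CUBIC); cv2.imwrite("pics/m2.png",f[:,:,::-1])
E
```

```text
time_s: 2.8
eef_pos: [0.5016, -0.1166, 0.1105]
ee_rot: [0.001, 0.573, 0.82, 0.001]
wrist_force: [4.8, 1.8, -0.2]
gripper_width: 0.17
gripper_force: 58.4
```

View pics/m2.png

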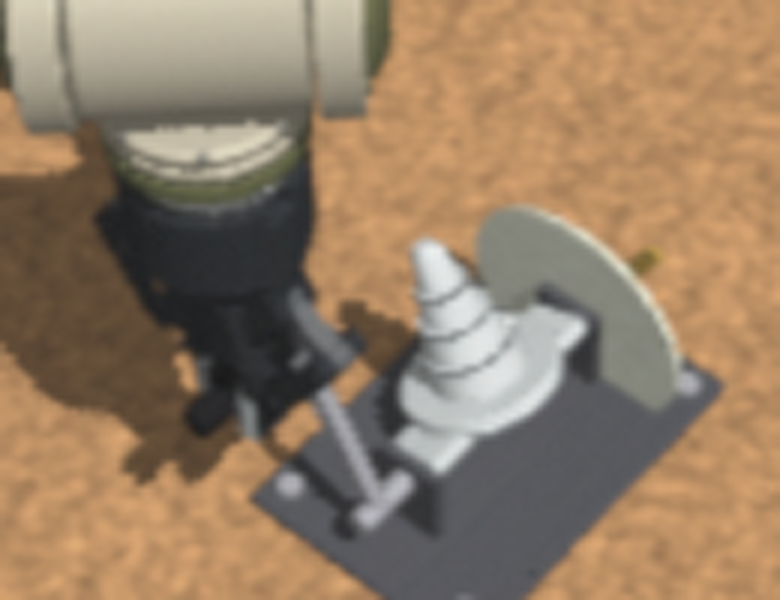

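The gripper holds the grip and the crank arm is clear. I'll swing it upright along the arc.

```bash
python3 -m pendant '[[0,7,-3,0,1],[0,14,-6,0,1],[0,22,-7,0,1],[0,29,-9,0,1],[0,36,-10,0,1]]'
```

```text
time_s: 3.35
eef_pos: [0.5327, -0.1055, 0.1218]
ee_rot: [-0.002, 0.572, 0.82, -0.003]
wrist_force: [-13.1, -1.9, 24.4]
gripper_width: 0.167
gripper_force: 58.8
```

```bash
python3 -m pendant '[[0,8,0,0,1],[0,8,0,0,1],[0,8,0,0,1]]'; python3 - <<'E'
from h import *
a=snap("scene","s3.png");b=snap("top","t3.png")
f=np.zeros((600,800,3),np.uint8)
f[:,:440]=cv2.resize(a[170:270,250:325],(440,600),interpolation=cv2.INTER_CUBIC);f[:320,440:]=cv2.resize(b[185:265,245:335],(360,320),interpolation=cv2.INTER_CUBIC); cv2.imwrite("pics/m3.png",f[:,:,::-1])
E
```

```text
time_s: 3.65
eef_pos: [0.5417, -0.1022, 0.1218]
ee_rot: [0.0, 0.572, 0.82, -0.001]
wrist_force: [-6.1, -2.0, 13.8]
gripper_width: 0.168
gripper_force: 60.6
```

View pics/m3.png

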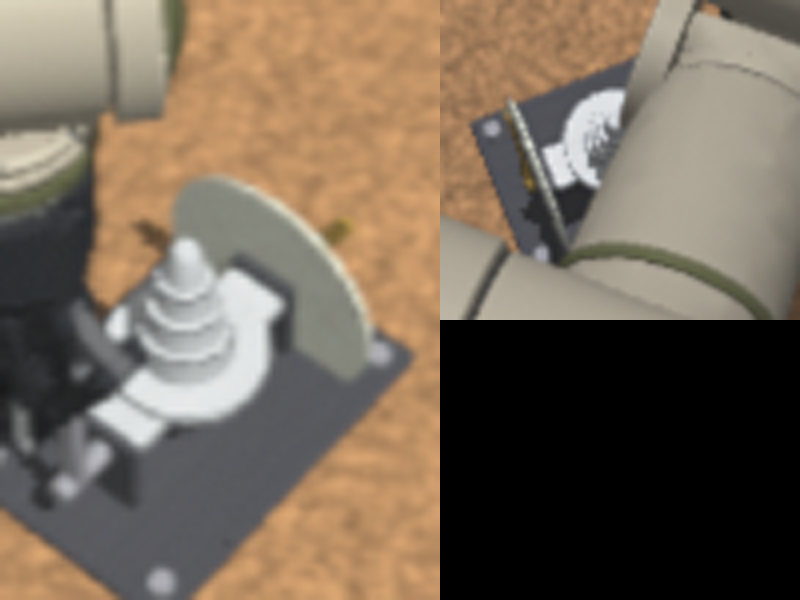

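The cone is nearly upright, with its tip at about scene pixel (281.5,210.5). I'll estimate the residual tilt from the tip.

```bash
python3 - <<'E'
from h import *
np.set_printoptions(precision=4,suppress=True)
yaw=.36; X=np.array([np.cos(yaw),np.sin(yaw),0]);Y=np.array([-X[1],X[0],0])
for cc in((.5094,.0001,.042),(.5048,-.0006,.042)):
    cc=np.array(cc)
    for uv,r in(((281.5,210.5),'tip'),((250+180/5.867,170+282/6),'line3 y~')):
        o,d=ray("scene",uv); k=((cc-o)@Y)/(d@Y); p=o+k*d-cc; print(r,p@X,p[2])
    for th in(-.1,0,.1):
        print(th,[proj("scene",cc+h*(np.sin(th)*X+np.array([0,0,np.cos(th)]))) for h in(.016,.088)], proj("scene",cc+.0*X+.068*Y+np.array([0,0,.0])))
# refined: flange silhouette - bright pixels
a=cv2.imread("pics/s3.png"); g=cv2.cvtColor(a,cv2.COLOR_BGR2HSV)
m=((g[...,1]<40)&(g[...,2]>150)).astype(np.uint8); m[:205]=0;m[250:]=0;m[:,:264]=0;m[:,302:]=0
for v in range(207,246,2): 
    xs=np.where(m[v])[0]; print(v,xs.min() if len(xs) else None,xs.max() if len(xs) else None,end="; ")
E
```

```text
tip -0.001537940882879749 0.09039545933075468
line3 y~ -0.004388967179942029 0.05989858199409274
-0.1 [array([281.5408, 227.2582]), array([279.3206, 209.7364])] [297.6129 215.3231]
0 [array([282.0015, 227.5512]), array([281.9663, 211.3694])] [297.6129 215.3231]
0.1 [array([282.4628, 227.8789]), array([284.6274, 213.2189])] [297.6129 215.3231]
tip 0.002214503894294553 0.08873731096138818
line3 y~ -0.0006413567169455516 0.058188721900200004
-0.1 [array([280.4595, 226.1485]), array([278.1956, 208.6094])] [296.5398 214.2695]
0 [array([280.9188, 226.4405]), array([280.8331, 210.236 ])] [296.5398 214.2695]
0.1 [array([281.3788, 226.7671]), array([283.4865, 212.0794])] [296.5398 214.2695]
207 299 301; 209 281 282; 211 279 284; 213 279 285; 215 276 291; 217 276 293; 219 279 296; 221 270 297; 223 268 295; 225 268 295; 227 275 295; 229 277 295; 231 274 295; 233 272 294; 235 271 292; 237 267 290; 239 266 287; 241 269 277; 243 272 275; 245 265 267;
```

```bash
python3 -m pendant '[[0,1,0,0,1],[0,1,0,0,-1],[0,1,0,0,-1],[0,1,0,0,-1],[0,1,0,0,-1]]' && python3 -m pendant '[[0,0,-50,0,-1],[0,0,-90,0,-1],[0,0,-90,0,-1]]'; python3 go.py 0.403 -0.3175 0.12 1.935
```

```text
time_s: 4.25
eef_pos: [0.5432, -0.1012, 0.1201]
ee_rot: [-0.0, 0.573, 0.82, -0.0]
wrist_force: [0.3, 0.4, 0.3]
gripper_width: 0.836
gripper_force: 0.0
time_s: 4.55
eef_pos: [0.5451, -0.1019, 0.2156]
ee_rot: [0.005, 0.572, 0.82, 0.001]
wrist_force: [0.9, 0.7, -0.5]
gripper_width: 0.999
gripper_force: 0.0
t 4.5 tcp [ 0.5451 -0.1019  0.2156] yaw 1.923 w 0.999 shift mm [-152.7 -208.4   95.1] turn -0.7
```

```bash
python3 -m pendant '[[-25,-42,0,0,-1],[-55,-85,10,0,-1],[-85,-125,35,0,-1],[-120,-165,65,0,-1],[-153,-205,95,0,-1]]' && python3 -m pendant '[[0,0,0,0,-1],[0,0,0,0,-1]]';  python3 - <<'E'
from h import *
a=snap("scene","s4.png");b=snap("top","t4.png")
o=get_obs();p=np.array(o["eef_pos"]);print(p,proj("scene",p),proj("top",p))
f=np.zeros((600,800,3),np.uint8)
f[:400,:400]=cv2.resize(a[185:285,240:340],(400,400),interpolation=cv2.INTER_CUBIC);f[:400,400:]=cv2.resize(b[180:280,245:345],(400,400),interpolation=cv2.INTER_CUBIC)
f[400:,:300]=cv2.resize(a[210:310,110:260],(300,200));f[400:,300:600]=cv2.resize(b[180:280,310:460],(300,200))
cv2.imwrite("pics/m4.png",f[:,:,::-1])
E
```

```text
time_s: 5.05
eef_pos: [0.4153, -0.2942, 0.1291]
ee_rot: [0.0, 0.573, 0.82, -0.0]
wrist_force: [0.8, 0.1, 1.1]
gripper_width: 1.0
gripper_force: 0.0
time_s: 5.25
eef_pos: [0.4159, -0.2933, 0.1294]
ee_rot: [-0.001, 0.573, 0.819, 0.0]
wrist_force: [0.9, 0.2, 1.2]
gripper_width: 1.0
gripper_force: 0.0
[ 0.41703024 -0.29237084  0.13051631] [161.19356604 232.57246303] [396.76871309 241.6078194 ]
```

View pics/m4.png

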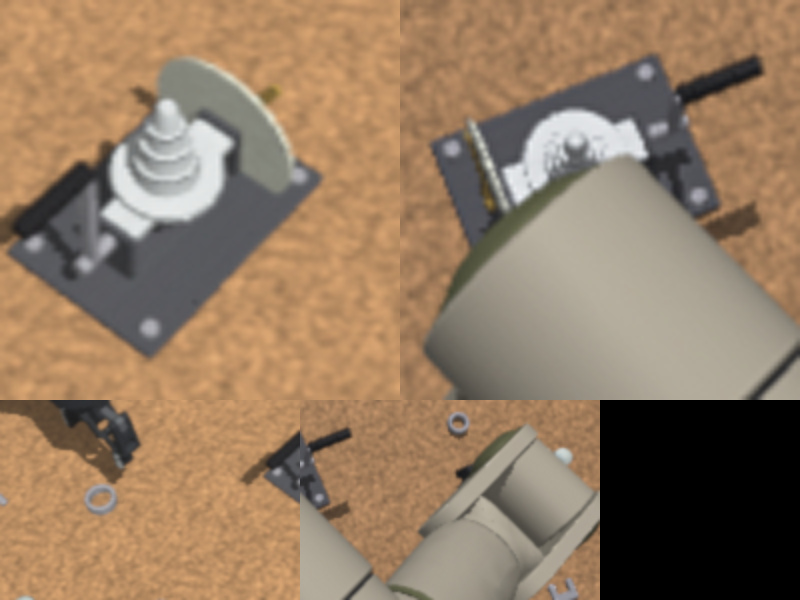

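The cone stands by itself, upright in both views, with its tip at about scene (282,210) and top (288.8,215.8). Ring M is at scene (160,259).

```bash
python3 - <<'E'
from h import *
np.set_printoptions(precision=4,suppress=True)
for z in(.128,):print(onz("scene",(282,210.8),z),onz("top",(288.75,215.75),z))
print(tri((282,210.5),(288.75,215.75)))
yaw=.36;X=np.array([np.cos(yaw),np.sin(yaw),0])
for p in(onz("scene",(282,210.8),.128),onz("top",(288.75,215.75),.128)):print(p@X)
E
python3 go.py 0.403 -0.3175 0.06 1.935
```

```text
[0.5066 0.0018 0.128 ] [ 0.4999 -0.0002  0.128 ]
[0.5019 0.0019 0.1234]
0.47472836163622895
0.4677943205352206
t 5.3 tcp [ 0.417  -0.2924  0.1305] yaw 1.923 w 1.003 shift mm [-18.7 -21.9  70.5] turn -0.7
```

```bash
python3 -m pendant '[[-10,-11,30,0,-1],[-19,-22,60,0,-1],[-19,-22,80,0,-1],[-19,-22,80,0,-1],[-19,-22,80,0,-1]]'; python3 go.py 0.403 -0.3175 0.003 1.935
```

```text
time_s: 5.85
eef_pos: [0.4033, -0.3179, 0.0512]
ee_rot: [0.001, 0.572, 0.82, -0.0]
wrist_force: [0.1, 0.2, 0.2]
gripper_width: 1.0
gripper_force: 0.0
t 5.8 tcp [ 0.4033 -0.3179  0.0512] yaw 1.924 w 1.000 shift mm [ 0.5 -0.2 48.2] turn -0.6
```

```bash
python3 -m pendant '[[0,0,25,0,-1],[0,0,45,0,-1],[0,0,48,0,-1],[0,0,48,0,-1],[0,0,48,0,0.5]]' && python3 -m pendant '[[0,0,0,0,1],[0,0,0,0,1],[0,0,0,0,1],[0,0,0,0,1],[0,0,0,0,1]]'
```

```text
time_s: 6.35
eef_pos: [0.4031, -0.3188, 0.0037]
ee_rot: [0.001, 0.572, 0.82, -0.0]
wrist_force: [-0.2, 0.3, -0.7]
gripper_width: 0.855
gripper_force: 0.0
time_s: 6.85
eef_pos: [0.4027, -0.3186, 0.0034]
ee_rot: [0.001, 0.573, 0.82, -0.0]
wrist_force: [-1.4, 1.6, 10.2]
gripper_width: 0.455
gripper_force: 59.5
```

```bash
python3 -m pendant '[[0,0,-30,0,1],[0,0,-80,0,1],[0,0,-130,0,1],[0,0,-180,0,1],[0,0,-180,0,1]]' && python3 -m pendant '[[0,0,0,0,1],[0,0,0,0,1]]';  python3 go.py .5033 0.0008 .19 1.935; python3 - <<'E'
from h import *
a=snap("scene","s5.png")
o=get_obs();p=np.array(o["eef_pos"]);q=proj("scene",p+[0,0,.004]);print(q)
u,v=map(int,q)
f=cv2.resize(a[v-40:v+40,u-50:u+50],(750,600),interpolation=cv2.INTER_CUBIC)
cv2.imwrite("pics/m5.png",f[:,:,::-1])
E
```

```text
time_s: 7.35
eef_pos: [0.404, -0.3202, 0.1888]
ee_rot: [0.006, 0.572, 0.82, -0.002]
wrist_force: [-0.6, 0.2, -0.6]
gripper_width: 0.459
gripper_force: 61.3
time_s: 7.55
eef_pos: [0.4019, -0.3178, 0.181]
ee_rot: [-0.001, 0.573, 0.82, 0.0]
wrist_force: [-0.3, -0.2, -0.9]
gripper_width: 0.462
gripper_force: 61.3
t 7.5 tcp [ 0.4019 -0.3178  0.181 ] yaw 1.922 w 0.462 shift mm [264.2 204.8  -8.5] turn -0.7
[144.2978853  219.59789435]
```

View pics/m5.png

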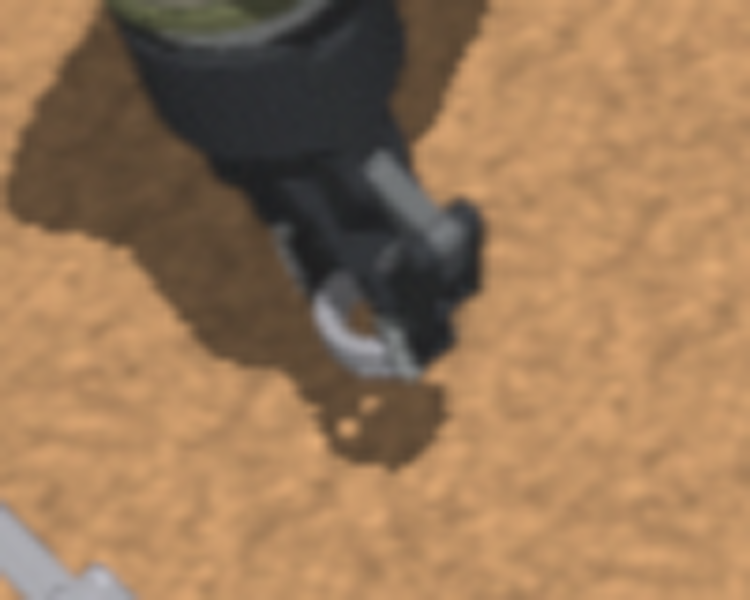

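Ring M is held flat between the tips and sticks out at crop (365,315), as predicted. I'll carry it above the cone.

```bash
python3 -m pendant '[[35,27,-5,0,1],[71,55,-8,0,1],[106,82,-8,0,1],[142,110,-8,0,1],[177,137,-8,0,1]]' && python3 -m pendant '[[35,27,0,0,1],[65,52,0,0,1],[87,68,0,0,1],[87,68,0,0,1],[87,68,0,0,1]]';  python3 go.py .5033 0.0008 .19 1.935; python3 - <<'E'
from h import *
a=snap("scene","s6.png");b=snap("top","t6.png")
p=np.array(get_obs()["eef_pos"])
f=np.zeros((600,800,3),np.uint8)
f[:,:800]=cv2.resize(a[165:255,225:345],(800,600),interpolation=cv2.INTER_CUBIC)
cv2.imwrite("pics/m6.png",f[:,:,::-1]); q=proj("scene",p+[0,0,.0036]);print(q,(q-[225,165])*6.667)
E
```

```text
time_s: 8.1
eef_pos: [0.4699, -0.1031, 0.189]
ee_rot: [-0.001, 0.573, 0.82, -0.0]
wrist_force: [1.4, -1.8, -0.7]
gripper_width: 0.452
gripper_force: 61.3
time_s: 8.6
eef_pos: [0.5036, 0.0004, 0.1891]
ee_rot: [-0.001, 0.572, 0.82, -0.001]
wrist_force: [-0.1, -0.4, 0.4]
gripper_width: 0.458
gripper_force: 61.3
t 8.6 tcp [5.036e-01 4.000e-04 1.891e-01] yaw 1.924 w 0.458 shift mm [ 0.5 -0.2 -0.9] turn -0.7
[280.51293874 194.41328249] [370.10476261 196.09835438]
```

View pics/m6.png

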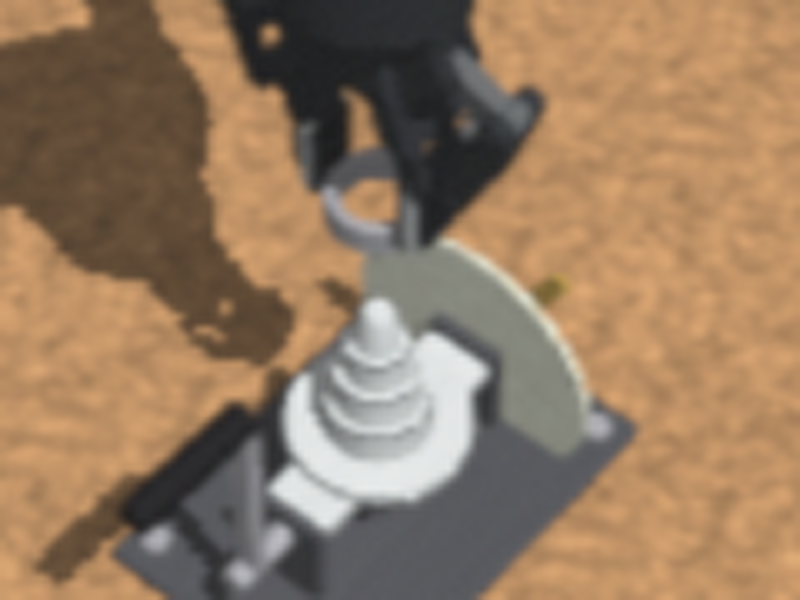

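The ring is at crop (379,199), right above the tip at (378,300). I'll check the offset numerically.

```bash
python3 - <<'E'
from h import *
np.set_printoptions(precision=4,suppress=True)
z=.1891+.0036
for tip in((281.8,210),(281.8,210.8)):
    print("axis",onz("scene",tip,.1285))
print("ring",onz("scene",(225+379/6.667,165+199/6.667),z))
a=cv2.imread("pics/s6.png");g=cv2.cvtColor(a,cv2.COLOR_BGR2HSV)
m=((g[...,1]<40)&(g[...,2]>150)).astype(np.uint8);m[:205]=0
for v in range(206,232,1):
    xs=[x for x in range(266,298) if m[v,x]]; print(v,(xs[0],xs[-1]) if xs else None,end=" ")
E
```

```text
axis [0.5044 0.0025 0.1285]
axis [0.5066 0.0012 0.1285]
ring [0.5062 0.0017 0.1927]
206 None 207 None 208 None 209 (281, 282) 210 (280, 283) 211 (279, 284) 212 (279, 284) 213 (279, 285) 214 (280, 285) 215 (279, 291) 216 (277, 292) 217 (276, 294) 218 (277, 295) 219 (279, 296) 220 (275, 297) 221 (270, 297) 222 (269, 296) 223 (268, 295) 224 (268, 295) 225 (268, 295) 226 (268, 295) 227 (268, 295) 228 (268, 295) 229 (268, 295) 230 (268, 295) 231 (268, 295)
```

```bash
python3 -m pendant '[[0,0,30,0,1],[0,0,55,0,1],[0,0,70,0,1],[0,0,70,0,1],[0,0,70,0,1]]' && python3 -m pendant '[[0,0,4,0,1],[0,0,8,0,1],[0,0,12,0,1],[0,0,12,0,1]]'
```

```text
time_s: 9.2
eef_pos: [0.5041, -0.0007, 0.1206]
ee_rot: [0.0, 0.573, 0.82, 0.0]
wrist_force: [0.0, 1.3, -0.7]
gripper_width: 0.454
gripper_force: 61.3
time_s: 9.6
eef_pos: [0.504, -0.0, 0.108]
ee_rot: [-0.0, 0.573, 0.82, -0.0]
wrist_force: [0.6, -0.7, -0.7]
gripper_width: 0.455
gripper_force: 61.2
```

Past the edge with no contact. I'll continue to the seat.

```bash
python3 -m pendant '[[0,0,4,0,1],[0,0,8,0,1],[0,0,10,0,1],[0,0,12,0,1],[0,0,12,0,1]]'
```

```text
time_s: 10.1
eef_pos: [0.5045, -0.0003, 0.0963]
ee_rot: [0.001, 0.573, 0.82, 0.0]
wrist_force: [3.0, -3.8, 0.0]
gripper_width: 0.455
gripper_force: 61.3
```

```bash
python3 -m pendant '[[-1,0,2,0,1],[-1,0,3,0,1],[-1,0,3,0,1]]' && python3 -m pendant '[[0,0,0,0,-1],[0,0,0,0,-1],[0,0,0,0,-1],[0,0,0,0,-1],[0,0,0,0,-1]]' && python3 -m pendant '[[0,0,-50,0,-1],[0,0,-100,0,-1],[0,0,-120,0,-1],[0,0,-120,0,-1]]'
```

```text
time_s: 10.4
eef_pos: [0.5046, -0.0005, 0.0953]
ee_rot: [0.001, 0.573, 0.82, 0.001]
wrist_force: [-4.5, 0.5, 20.7]
gripper_width: 0.454
gripper_force: 63.6
time_s: 10.9
eef_pos: [0.5042, -0.0008, 0.093]
ee_rot: [-0.0, 0.573, 0.82, -0.0]
wrist_force: [-0.3, -0.4, 0.1]
gripper_width: 0.999
gripper_force: 0.0
time_s: 11.3
eef_pos: [0.5054, -0.0011, 0.2161]
ee_rot: [0.003, 0.573, 0.82, 0.001]
wrist_force: [0.5, -0.2, -1.0]
gripper_width: 0.999
gripper_force: 0.0
```

```bash
python3 go.py .594 -0.314 .16 1.935; python3 - <<'E'
from h import *
a=snap("scene","s7.png")
f=np.zeros((600,800,3),np.uint8)
f[:,:400]=cv2.resize(a[190:250,262:302],(400,600),interpolation=cv2.INTER_CUBIC)
f[:300,400:]=cv2.resize(a,(400,300))
cv2.imwrite("pics/m7.png",f[:,:,::-1])
t=cv2.cvtColor(a,cv2.COLOR_RGB2HSV)
for (u,v) in[(190,317)]:
    w=30;m=(t[v-w:v+w,u-w:u+w,1]<75).astype(np.uint8); n,_,st,c=cv2.connectedComponentsWithStats(m)
    for i in range(1,n):
        if st[i,4]>25: print(st[i],c[i]+[u-w,v-w],onz("scene",c[i]+[u-w,v-w],.007))
E
```

```text
t 11.3 tcp [ 0.5054 -0.0011  0.2161] yaw 1.922 w 0.999 shift mm [-324.1  -24.9   57.1] turn -0.7
[ 23  23  14  14 129] [189.49612403 316.30232558] [ 0.59636934 -0.31428451  0.007     ]
```

View pics/m7.png

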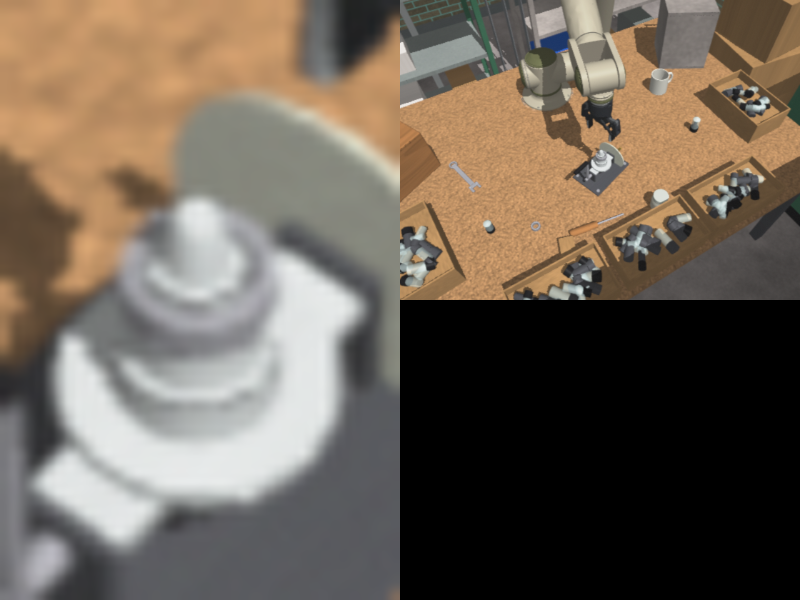

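Ring M sits flat on its step (crop centre (197,280)) and ring S is still at scene (189.5,316). I'll fetch S.

```bash
python3 -m pendant '[[-45,-3,0,0,-1],[-90,-7,0,0,-1],[-135,-10,0,0,-1],[-180,-14,0,0,-1],[-225,-17,20,0,-1]]' && python3 -m pendant '[[-45,-4,20,0,-1],[-90,-7,50,0,-1],[-98,-7,90,0,-1],[-98,-7,130,0,-1],[-98,-7,130,0,-1]]';  python3 go.py .594 -0.314 .003 1.935
```

```text
time_s: 11.85
eef_pos: [0.5664, -0.2201, 0.1931]
ee_rot: [0.001, 0.573, 0.82, 0.0]
wrist_force: [2.1, -0.0, -0.0]
gripper_width: 1.004
gripper_force: 0.0
time_s: 12.35
eef_pos: [0.5897, -0.3104, 0.0554]
ee_rot: [-0.007, 0.573, 0.82, 0.0]
wrist_force: [0.4, 0.2, -0.4]
gripper_width: 1.001
gripper_force: 0.0
t 12.3 tcp [ 0.5897 -0.3104  0.0554] yaw 1.921 w 1.001 shift mm [-5.5  3.2 52.3] turn -0.8
```

```bash
python3 -m pendant '[[0,0,0,0,-1],[0,0,0,0,-1]]';  python3 go.py .594 -0.314 .003 1.935; python3 - <<'E'
from h import *
a=snap("scene","s8.png")
t=cv2.cvtColor(a,cv2.COLOR_RGB2HSV);u,v=190,317
w=20;m=(t[v-w:v+w,u-w:u+w,1]<75).astype(np.uint8); n,_,st,c=cv2.connectedComponentsWithStats(m)
for i in range(1,n):
    if st[i,4]>25: print(st[i],c[i]+[u-w,v-w])
E
```

```text
time_s: 12.55
eef_pos: [0.5938, -0.3126, 0.0654]
ee_rot: [0.002, 0.572, 0.82, -0.0]
wrist_force: [0.1, -0.0, 0.8]
gripper_width: 0.996
gripper_force: 0.0
t 12.6 tcp [ 0.5938 -0.3126  0.0654] yaw 1.923 w 0.996 shift mm [-1.2 -0.5 62.4] turn -0.7
[  8   0  30  27 454] [193.75991189 307.90528634]
```

```bash
python3 -m pendant '[[-1,0,30,0,-1],[-1,0,55,0,-1],[-1,0,62,0,-1],[-1,0,62,0,-1],[-1,0,62,0,0.5]]' && python3 -m pendant '[[0,0,0,0,1],[0,0,0,0,1],[0,0,0,0,1],[0,0,0,0,1],[0,0,0,0,1]]' && python3 -m pendant '[[0,0,-30,0,1],[0,0,-70,0,1],[0,0,-110,0,1],[0,0,-150,0,1],[0,0,-190,0,1]]' && python3 -m pendant '[[0,0,0,0,1],[0,0,0,0,1]]'; python3 go.py .5042 -.0005 .2 1.935
```

```text
time_s: 13.1
eef_pos: [0.5942, -0.3138, 0.0032]
ee_rot: [0.002, 0.572, 0.82, -0.0]
wrist_force: [-0.3, 0.1, 0.6]
gripper_width: 0.861
gripper_force: 0.0
time_s: 13.6
eef_pos: [0.5937, -0.3136, 0.0026]
ee_rot: [0.001, 0.573, 0.82, -0.0]
wrist_force: [-1.4, 0.6, 5.9]
gripper_width: 0.357
gripper_force: 58.8
time_s: 14.1
eef_pos: [0.5931, -0.3131, 0.1932]
ee_rot: [0.0, 0.573, 0.82, 0.0]
wrist_force: [0.9, -0.0, 0.5]
gripper_width: 0.354
gripper_force: 59.5
time_s: 14.3
eef_pos: [0.5934, -0.3133, 0.192]
ee_rot: [0.001, 0.573, 0.82, -0.0]
wrist_force: [-0.0, 0.3, -1.4]
gripper_width: 0.352
gripper_force: 59.5
t 14.3 tcp [ 0.5934 -0.3133  0.192 ] yaw 1.922 w 0.352 shift mm [324.4  24.   -8.4] turn -0.7
```

```bash
python3 -m pendant '[[42,3,-4,0,1],[84,6,-8,0,1],[126,9,-8,0,1],[168,12,-8,0,1],[210,15,-8,0,1]]' && python3 -m pendant '[[42,3,0,0,1],[84,6,0,0,1],[114,9,0,0,1],[114,9,0,0,1],[114,9,0,0,1]]';  python3 go.py .5042 -.0005 .19 1.935; python3 - <<'E'
from h import *
a=snap("scene","s9.png")
p=np.array(get_obs()["eef_pos"])
f=cv2.resize(a[165:255,225:345],(800,600),interpolation=cv2.INTER_CUBIC)
cv2.imwrite("pics/m9.png",f[:,:,::-1]); q=proj("scene",p+[0,0,.0042]);print(q,(q-[225,165])*6.667)
E
```

```text
time_s: 14.8
eef_pos: [0.5338, -0.1092, 0.1977]
ee_rot: [-0.002, 0.573, 0.82, -0.0]
wrist_force: [1.5, 0.2, -0.4]
gripper_width: 0.359
gripper_force: 59.5
time_s: 15.3
eef_pos: [0.504, -0.0007, 0.1984]
ee_rot: [-0.001, 0.572, 0.82, -0.0]
wrist_force: [0.9, -0.3, -0.1]
gripper_width: 0.35
gripper_force: 59.5
t 15.3 tcp [ 0.504  -0.0007  0.1984] yaw 1.923 w 0.350 shift mm [0.1 0.3 8.4] turn -0.7
[280.35809713 192.24824736] [369.07243357 181.66406514]
```

View pics/m9.png

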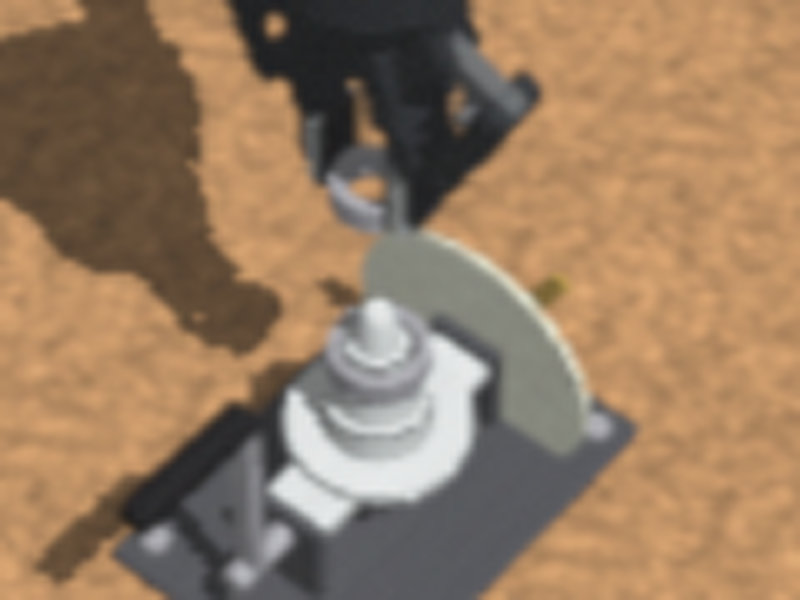

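```bash
python3 - <<'E'
from h import *
np.set_printoptions(precision=4,suppress=True)
r=onz("scene",(225+372/6.667,165+188/6.667),.1984+.0042);d=np.array([.5064,.0017,.2026])-r
print("ring",r,"need world",d,"tool",tool(np.array(get_obs()["eef_pos"])+d))
print(proj("scene",[.5064,.0017,.2026]),(proj("scene",[.5064,.0017,.2026])-[225,165])*6.667)
# ring edges
a=cv2.imread("pics/s9.png");g=cv2.cvtColor(a,cv2.COLOR_BGR2HSV)
m=((g[...,1]<60)&(g[...,2]>90))
for v in range(184,203):print(v,[x for x in range(270,292) if m[v,x]])
E
```

```text
ring [ 0.5074 -0.0019  0.2026] need world [-0.001   0.0036 -0.    ] tool [3.7121 0.3404 0.0016]
[281.882  192.3614] [379.2324 182.4188]
184 []
185 [271]
186 []
187 [271, 279, 280, 281]
188 [271, 279]
189 [279]
190 [278, 279, 280, 281]
191 [272, 274, 275, 276, 277, 278, 282]
192 [273, 274, 275, 276, 277, 283]
193 [274, 275, 276, 277, 283, 284, 285]
194 [275, 276, 277, 278, 283, 284, 285]
195 [275, 276, 277, 278, 279, 280, 281, 282, 284, 285]
196 [275, 276, 277, 278, 279, 280, 281, 282, 283, 284, 285]
197 [276, 277, 278, 279, 280, 281, 282, 283, 284, 285]
198 [277, 278, 279, 280, 281, 282, 283, 284, 285]
199 [279, 280, 281, 282, 283, 284, 285, 286, 287, 288]
200 [282, 283, 284, 285, 286, 287, 288, 289, 290]
201 [281, 282, 283, 284, 285, 286, 287, 288, 289, 290, 291]
202 [281, 282, 283, 284, 285, 286, 287, 288, 289, 290, 291]
```

Ring S sits about 3 mm toward −tool x in the grip. I'll shift +3 mm and lower.

```bash
python3 -m pendant '[[3,0,30,0,1],[3,0,55,0,1],[3,0,63,0,1],[3,0,63,0,1],[3,0,63,0,1]]' && python3 -m pendant '[[0,0,5,0,1],[0,0,8,0,1],[0,0,8,0,1]]' && python3 - <<'E'
from h import *
a=snap("scene","s10.png")
f=cv2.resize(a[180:240,245:325],(800,600),interpolation=cv2.INTER_CUBIC)
cv2.imwrite("pics/m10.png",f[:,:,::-1])
E
```

```text
time_s: 15.85
eef_pos: [0.504, 0.0013, 0.137]
ee_rot: [0.001, 0.573, 0.82, 0.0]
wrist_force: [0.1, 0.4, -1.3]
gripper_width: 0.349
gripper_force: 59.5
time_s: 16.15
eef_pos: [0.5032, 0.002, 0.1282]
ee_rot: [-0.0, 0.573, 0.82, -0.0]
wrist_force: [0.6, 0.4, -1.0]
gripper_width: 0.352
gripper_force: 59.5
```

View pics/m10.png

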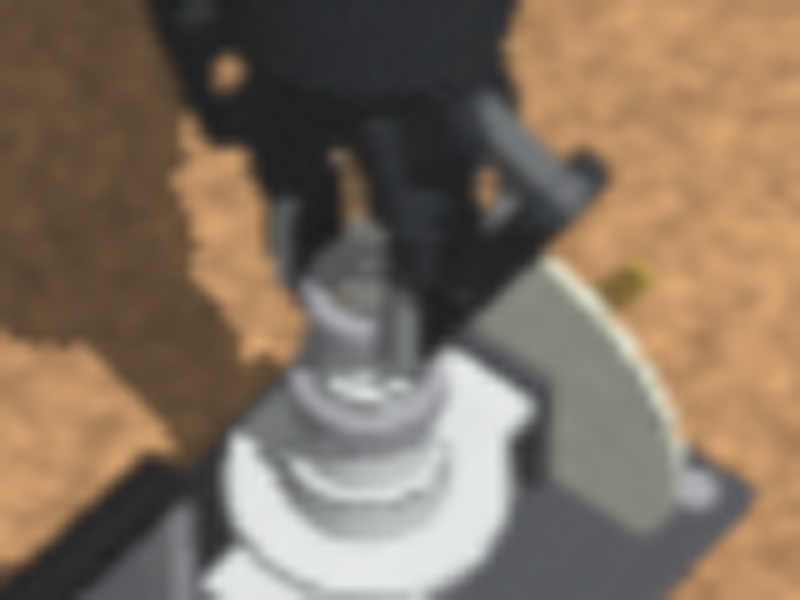

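The S ring is centred over the tip (crop x≈367 against ring M's 369), with no contact force. I'll seat it.

```bash
python3 -m pendant '[[0,0,4,0,1],[0,0,7,0,1],[0,0,10,0,1],[0,0,13,0,1],[0,0,13,0,1]]' && python3 -m pendant '[[0,0,2,0,1],[0,0,4,0,1],[0,0,4,0,1]]'
```

```text
time_s: 16.7
eef_pos: [0.5034, 0.0018, 0.1149]
ee_rot: [0.0, 0.573, 0.82, -0.0]
wrist_force: [1.0, -0.9, -0.8]
gripper_width: 0.353
gripper_force: 59.4
time_s: 17.0
eef_pos: [0.5037, 0.0017, 0.1115]
ee_rot: [0.001, 0.573, 0.82, 0.0]
wrist_force: [1.1, -1.2, 1.6]
gripper_width: 0.357
gripper_force: 59.7
```

```bash
python3 -m pendant '[[0,0,1,0,1],[0,0,2,0,1],[0,0,2,0,1]]' && python3 -m pendant '[[0,0,-1,0,-1],[0,0,-1,0,-1],[0,0,-1,0,-1],[0,0,-1,0,-1],[0,0,-1,0,-1]]' && python3 -m pendant '[[0,0,-50,0,-1],[0,0,-100,0,-1],[-50,0,-100,0,-1],[-100,0,-100,0,-1],[-100,0,-100,0,-1]]';python3 - <<'E'
from h import *
a=snap("scene","s11.png");b=snap("top","t11.png")
f=np.zeros((600,800,3),np.uint8)
f[:,:450]=cv2.resize(a[190:250,262:307],(450,600),interpolation=cv2.INTER_CUBIC)
f[:262,450:]=cv2.resize(a,(350,262));f[300:562,450:]=cv2.resize(b,(350,262))
cv2.imwrite("pics/m11.png",f[:,:,::-1])
E
python3 go.py .5432 -.1015 .2 1.935
```

```text
time_s: 17.3
eef_pos: [0.5038, 0.0017, 0.1113]
ee_rot: [0.001, 0.572, 0.82, 0.0]
wrist_force: [-4.9, -0.5, 20.7]
gripper_width: 0.351
gripper_force: 61.6
time_s: 17.8
eef_pos: [0.5032, 0.002, 0.11]
ee_rot: [-0.0, 0.573, 0.82, -0.0]
wrist_force: [-0.4, -0.3, 0.3]
gripper_width: 1.0
gripper_force: 0.0
time_s: 18.3
eef_pos: [0.5391, -0.0966, 0.2098]
ee_rot: [0.001, 0.574, 0.819, -0.0]
wrist_force: [0.1, 0.4, -0.9]
gripper_width: 0.998
gripper_force: 0.0
t 18.4 tcp [ 0.5376 -0.0926  0.2097] yaw 1.921 w 1.002 shift mm [-10.3   2.2   9.7] turn -0.8
```

View pics/m11.png

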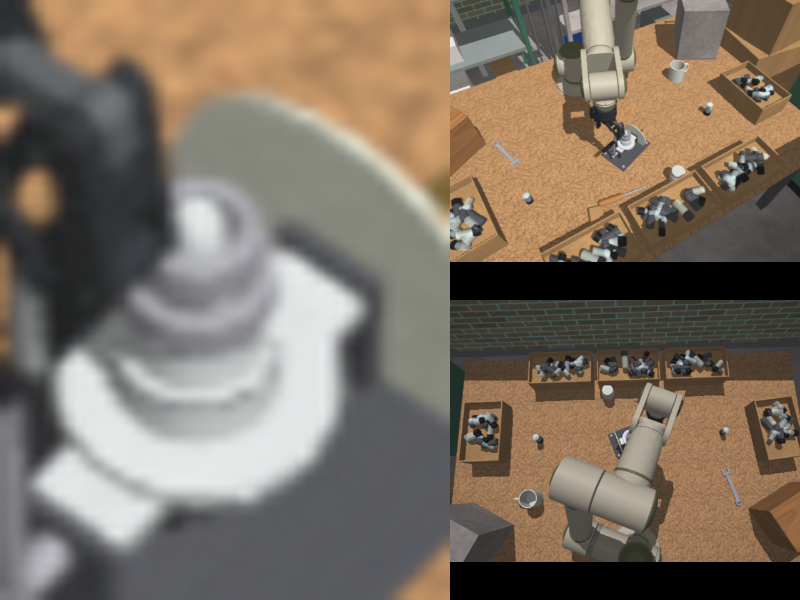

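Both rings sit on their steps, the valves stand, and no other rings are in view. I've used up the picture allowance, so the pointer angle will be worked out numerically from brass-coloured pixels.

```bash
python3 - <<'E'
from h import *
np.set_printoptions(precision=3,suppress=True,linewidth=160)
yaw=.36;X=np.array([np.cos(yaw),np.sin(yaw),0]);Y=np.array([-X[1],X[0],0])
def pl(n,uv,cc):
    o,d=ray(n,uv); k=((cc-o)@Y+.0683)/(d@Y); p=o+k*d-cc; return p@X,p[2]
for n,f,cc,win in(("scene",["s4","s6","s9"],np.array([.5065,.0017,.042]),(296,318,196,222)),("top",["top0","t4"],np.array([.4999,-.0002,.042]),(255,280,200,240))):
  for fn in f:
    a=cv2.imread(f"pics/{fn}.png");g=cv2.cvtColor(a,cv2.COLOR_BGR2HSV)
    u0,u1,v0,v1=win; s=g[v0:v1,u0:u1]
    m=(s[...,0]>=19)&(s[...,0]<=32)&(s[...,1]>125)
    vs,us=np.where(m); P=np.array([pl(n,(u+u0,v+v0),cc) for u,v in zip(us,vs)])
    print(n,fn,len(P)); 
    if len(P):
        for u,v,p in zip(us+u0,vs+v0,P):print((u,v),p,"%.2f"%np.hypot(*p),"ang %.3f"%np.arctan2(*p),g[v,u],end="; ")
        print("\nmean",P.mean(0),np.arctan2(*P.mean(0)),"maxx",P[:,0].max())
    if n=="top":
        for th in(.3,.4,.5,.6): print(th,[proj("top",cc+.0683*Y+r*(np.sin(th)*X+np.cos(th)*np.array([0,0,1]))) for r in(.02,.08)])
    else:
        if fn=="s4":
          for th in(.3,.4,.5,.6): print(th,[proj(n,cc+.0683*Y+r*(np.sin(th)*X+np.cos(th)*np.array([0,0,1]))) for r in(.06,.08)])
E
```

```text
scene s4 10
(np.int64(308), np.int64(206)) [0.033 0.065] 0.07 ang 0.469 [ 19 138 175]; (np.int64(307), np.int64(207)) [0.03  0.058] 0.07 ang 0.476 [ 20 136 129]; (np.int64(308), np.int64(207)) [0.033 0.061] 0.07 ang 0.499 [ 21 141 137]; (np.int64(309), np.int64(207)) [0.036 0.063] 0.07 ang 0.520 [ 20 142 174]; (np.int64(306), np.int64(208)) [0.027 0.051] 0.06 ang 0.484 [ 20 138 126]; (np.int64(307), np.int64(208)) [0.03  0.054] 0.06 ang 0.510 [ 20 139 123]; (np.int64(308), np.int64(208)) [0.033 0.056] 0.07 ang 0.533 [ 20 141 130]; (np.int64(309), np.int64(208)) [0.036 0.059] 0.07 ang 0.553 [ 20 140 159]; (np.int64(306), np.int64(209)) [0.027 0.047] 0.05 ang 0.524 [ 20 139 123]; (np.int64(307), np.int64(209)) [0.03  0.049] 0.06 ang 0.549 [ 20 138 126]; 
mean [0.032 0.056] 0.5112324323895907 maxx 0.036420374233431724
0.3 [array([303.396, 204.842]), array([305.424, 201.515])]
0.4 [array([305.042, 206.377]), array([307.65 , 203.588])]
0.5 [array([306.611, 207.995]), array([309.772, 205.776])]
0.6 [array([308.086, 209.678]), array([311.765, 208.052])]
scene s6 11
(np.int64(308), np.int64(
[... 2385 characters left out ...]
7])]
top t4 5
(np.int64(266), np.int64(227)) [0.008 0.014] 0.02 ang 0.519 [ 21 127  84]; (np.int64(266), np.int64(228)) [ 0.013 -0.029] 0.03 ang 2.722 [ 20 133  90]; (np.int64(267), np.int64(229)) [-0.002  0.031] 0.03 ang -0.053 [ 20 133  98]; (np.int64(267), np.int64(230)) [ 0.003 -0.011] 0.01 ang 2.871 [ 21 143 136]; (np.int64(267), np.int64(231)) [ 0.008 -0.056] 0.06 ang 3.000 [ 20 138 122]; 
mean [ 0.006 -0.01 ] 2.6005523642856456 maxx 0.013081219501843678
0.3 [array([266.198, 227.357]), array([262.924, 218.005])]
0.4 [array([265.966, 226.813]), array([261.97 , 215.773])]
0.5 [array([265.747, 226.306]), array([261.079, 213.709])]
0.6 [array([265.544, 225.84 ]), array([260.259, 211.837])]
```

The pointer angle is about 0.50–0.51 rad. I'll regrip the crank.

```bash
python3 go.py .5427 -.1015 .121 1.935; python3 -m pendant '[[-8,1,20,0,-1],[-8,1,50,0,-1],[-8,1,80,0,-1],[-8,1,89,0,-1],[-8,1,89,0,-1]]'; python3 go.py .5427 -.1015 .121 1.935
```

```text
t 18.4 tcp [ 0.5376 -0.0926  0.2097] yaw 1.921 w 1.002 shift mm [-10.2   1.8  88.7] turn -0.8
time_s: 18.9
eef_pos: [0.5409, -0.0981, 0.1207]
ee_rot: [-0.001, 0.572, 0.82, -0.0]
wrist_force: [1.5, 0.1, 1.3]
gripper_width: 0.998
gripper_force: 0.0
t 18.9 tcp [ 0.5409 -0.0981  0.1207] yaw 1.923 w 0.998 shift mm [-3.8  0.6 -0.3] turn -0.7
```

```bash
python3 -m pendant '[[-3,1,0,0,-1],[-3,1,0,0,0],[-3,1,0,0,1],[-3,1,0,0,1],[-3,1,0,0,1]]' && python3 -m pendant '[[0,0,0,0,1],[0,0,0,0,1],[0,0,0,0,1],[0,0,0,0,1]]'; python3 go.py .5427 -.1015 .121 1.935
```

```text
time_s: 19.4
eef_pos: [0.5434, -0.1016, 0.1216]
ee_rot: [0.0, 0.573, 0.82, 0.0]
wrist_force: [0.0, -0.1, 0.3]
gripper_width: 0.331
gripper_force: 0.0
time_s: 19.8
eef_pos: [0.5431, -0.1017, 0.1216]
ee_rot: [-0.0, 0.573, 0.82, -0.0]
wrist_force: [-3.6, -1.0, 5.3]
gripper_width: 0.167
gripper_force: 58.4
t 19.8 tcp [ 0.5431 -0.1017  0.1216] yaw 1.922 w 0.167 shift mm [ 0.3 -0.4  0.6] turn -0.7
```

```bash
python3 -m pendant '[[0,5,0,0,1],[0,10,0.5,0,1],[0,15,1,0,1],[0,20,2,0,1],[0,25,3.2,0,1]]' && python3 -m pendant '[[0,5,1.5,0,1],[0,10,3,0,1],[0,14,5,0,1],[0,19,7,0,1],[0,23,9,0,1]]' && python3 -m pendant '[[0,0,0,0,1],[0,0,0,0,1]]';  python3 go.py .5 0 .2
```

```text
time_s: 20.3
eef_pos: [0.5657, -0.0935, 0.1186]
ee_rot: [-0.001, 0.573, 0.82, -0.001]
wrist_force: [-10.4, -4.6, 11.6]
gripper_width: 0.167
gripper_force: 60.6
time_s: 20.8
eef_pos: [0.5874, -0.0855, 0.1091]
ee_rot: [-0.001, 0.573, 0.82, -0.001]
wrist_force: [-6.8, -3.2, 5.6]
gripper_width: 0.167
gripper_force: 60.6
time_s: 21.0
eef_pos: [0.5879, -0.0854, 0.1089]
ee_rot: [-0.0, 0.573, 0.82, -0.001]
wrist_force: [-3.1, -1.4, 2.4]
gripper_width: 0.168
gripper_force: 60.3
t 21.0 tcp [ 0.5879 -0.0854  0.1089] yaw 1.922 w 0.168 shift mm [110.4 -53.3 -91. ] turn 0.0
```

```bash
python3 -m pendant '[[0,0,0,0,-1],[0,0,0,0,-1],[0,0,0,0,-1],[0,0,0,0,-1],[0,0,0,0,-1]]' && python3 -m pendant '[[0,0,-50,0,-1],[0,0,-100,0,-1],[-50,-50,-120,0,-1],[-90,-90,-120,0,-1],[-130,-130,-120,0,-1]]' && python3 -m pendant '[[0,0,0,0,-1],[0,0,0,0,-1]]'; python3 - <<'E'
from h import *
np.set_printoptions(precision=3,suppress=True,linewidth=160)
a=snap("scene","s12.png");b=snap("top","t12.png")
yaw=.36;X=np.array([np.cos(yaw),np.sin(yaw),0]);Y=np.array([-X[1],X[0],0]);Z=np.array([0,0,1.])
cc=np.array([.5065,.0017,.042]);g=cv2.cvtColor(a,cv2.COLOR_RGB2HSV)
for th in(.3,.4,.5,.6): print(th,*[proj("scene",cc+r*(np.sin(th)*X+np.cos(th)*Z)) for r in(.023,.057,.074,.088)],"grip",*[proj("scene",cc+.1*(np.sin(th)*X+np.cos(th)*Z)+y*Y) for y in(-.08,-.141)])
# grip: dark pixels near
m=((g[...,2]<60)).astype(np.uint8); m[:180]=0;m[270:]=0;m[:,:235]=0;m[:,330:]=0
n,_,st,c=cv2.connectedComponentsWithStats(m)
for i in range(1,n):
    if st[i,4]>15: print(st[i],c[i])
cv2.imwrite("pics/z.png",a[195:245,265:315,::-1])
s=g[200:236,268:312]
for v in range(204,234): print(v,"".join("W" if p[2]>205 and p[1]<30 else "r" if p[1]<45 and p[2]>110 else "d" if p[2]<90 else "b" if p[0]>=19 and p[1]>125 else "." for p in g[v,262:316]))
E
```

```text
time_s: 21.5
eef_pos: [0.5886, -0.0849, 0.109]
ee_rot: [0.0, 0.573, 0.82, 0.0]
wrist_force: [0.4, 0.9, -0.0]
gripper_width: 0.989
gripper_force: 0.0
time_s: 22.0
eef_pos: [0.5257, -0.2204, 0.2291]
ee_rot: [0.001, 0.572, 0.82, 0.0]
wrist_force: [0.3, -0.7, -0.6]
gripper_width: 1.0
gripper_force: 0.0
time_s: 22.2
eef_pos: [0.5259, -0.2201, 0.2281]
ee_rot: [-0.0, 0.573, 0.819, 0.0]
wrist_force: [0.9, 0.5, 0.1]
gripper_width: 1.0
gripper_force: 0.0
0.3 [283.946 226.572] [286.958 221.385] [288.519 218.698] [289.834 216.435] grip [270.503 234.737] [254.009 251.069]
0.4 [284.573 227.163] [288.551 222.884] [290.612 220.666] [292.349 218.798] grip [273.461 237.544] [257.026 253.958]
0.5 [285.173 227.783] [290.075 224.456] [292.616 222.732] [294.756 221.28 ] grip [276.305 240.48 ] [259.939 256.966]
0.6 [285.741 228.424] [291.515 226.086] [294.507 224.874] [297.026 223.853] grip [279.002 243.508] [262.712 260.056]
[264 223   6  13  44] [266.545 229.545]
[252 240  28  19 210] [264.9  249.11]
204 ..................rrrrrrrrrrrrrrrrrW..................
205 ..................rrrrrrrrrrrrrrrrrrr.....
[... 964 characters left out ...]
....ddrWWWWWWWrWrrrrrrrrrrrWWWWrrrrrrrrrrrrrrrr....
223 .....ddd.rWWWWWWrrrr.rrr.rrrrrrWWWrrrrrrrrrrrrrrrr....
224 .....dddrWWWWWWrrrr..rrr.rrrrrrrrrrrrrrrrrrrrrrrrrrr..
225 ....ddddrWWWWWWrrrrr.rrrr.rrrrrrrrrrrrrrrrrrrrrrrrrrr.
226 ...dddddrWWWWWrrrrr..rrrr.rrrrrrrrrrrrrrrrrrrrrrrrrr..
227 ..ddddddrWWWWWrrrrrr..rrr.rrrrrrrrrrr.rrrrrrrrrrrrrrrr
228 ..ddddd.rWWWWWrrrrrr..rrrr.rrrrrrrrr.d.rrrrrrrrrrrrrrr
229 ..ddddd.rWWWWWrrrrrrr..rrrrrrrrrrrrr.....rrrrrrrrrrrrr
230 .dddddd.rWWWWWrrrrrrrr..rrrrrrrrrrrr......rrrrrrrrrrrr
231 .dddddddrWWWWWrrrrWrrr...rrrrrrrrWrr........rrrrrr....
232 .dddddddrWWWWWWrrrrrrrrr...rrrrrWWrr.........rrrr.....
233 .ddddddd.rWWWWWWrrrrWrrrrrrrrrWWWWrr..................
```

The tip is at scene (294.4,222), which gives a lean of about 0.51 against the pointer's ~0.51. The brass pixels haven't moved and the S ring still surrounds the tip, so I'm handing in.

```bash
python3 -c "
from station import *
print(close_job())"
```

```text
the job is handed in; nothing more can be done
None
```

I handed the job in at about 22 s. The cone stood upright by itself, and the two rings on the bench (medium and small) are on their steps. The cone now leans about 0.51 rad, matching the pointer's roughly 0.51 rad as measured in the camera images. The pointer has not moved, the valves were standing when last checked just before the lean, and the hand-in returned no verdict.

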